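# Stand up a printed tower and gauge its top

## Robot

A 6-joint arm with a two-finger parallel gripper is mounted at the origin on the work surface. World frame = base frame: x ahead of the robot, y to its left, z up, the work surface at z = 0. Lengths are in mm, angles in rad, forces in N, time in s.
With the tool pointing down it reaches from about 300 to 775 mm from the base axis. Payload 14.6 kg.
Tool frame: the origin (TCP) lies at the very end of the fingers, on their centre line; the grasp point (between the pads) lies 19 mm behind it; z points along the fingers, y is the line along which they close (so a half turn about z gives the same grasp; the last joint's range is limited). The gripper opens to 94 mm and grips with 3 to 60 N. Pads are 16 mm wide; open, the fingers measure 119 mm over their backs; the gripper's body (75 mm by 177 mm) begins 78 mm behind the grasp point.
Start: joints at [-1.417, 0.3, 1.521, -0, 1.321, -0.067], TCP at [120.449, -536.639, 205.446] pointing down, gripper open.
Joint ranges: [-3.03, 3.03], [-0.79, 2.21], [0.23, 2.52], [-1.04, 4.18], [0, 3.07], [-2.55, 2.55]. Speed limits (rad/s): [2.22, 2.22, 2.57, 3.14, 3.14, 3.14].

## Interface

Orientations are given as [roll, pitch, yaw] about the fixed x, y, z axes, in that order (R = Rz(yaw) Ry(pitch) Rx(roll)).
In Python, from cell import manip gives the robot as it stands.
- The arm moves only by the tool servo_tool, never from a script. Its argument "motion" is a list that holds one entry, the list of rows, each a list of 7 numbers: the shift along the world's x, y, z as a fraction of full scale, then the turn, a rotation vector about the world's x, y, z as a fraction of full scale, then the closure, from 0 (fully open) to 1 (shut). In form: [[[x, y, z, rx, ry, rz, gripper], ...]]. A call has 1 to 10 rows; each row is the pose to reach, as a shift and turn from the pose commanded when the call began, turning the shorter way round; what a row does not reach only later rows make up. Full scale, the value 1, is 0.5 m for a shift and pi rad for a turn. A row lasts 1/10 s, in which the tool goes at most 50 mm and 8.59 degrees, less where a joint would pass 70% of its speed; a pose out of reach is approached as far as the arm can. A call with a number of a shift or a turn outside -1 to 1 is refused whole. A call with a gripper value outside its range is refused whole. The fingers move at their own pace and stop on an object; "newtons" is the grip in N (left out, the last holds). Time passes only in rows, so rows that repeat a pose let the fingers close. It gives the time, the measured TCP pose, the force, the opening and the grip force at its end, in the units of the state.
- manip.read_state(): the state, without advancing time (a new reading comes with each control period).
- manip.camera(name): name is "scene" or "top" or "wrist"; returns a dict with "frame" (384x512x3 uint8, red, green, blue), "range_z" (384x512 float32, mm along the optical axis (not along the pixel's ray), 0 where there is no reading), "vfov" (degrees; the focal length in pixels is half the picture's height over the tangent of half this angle, whatever the lens; pixels are square), "cx", "cy" (the principal point, pixels), "cam_to_world" (4x4, takes a point from camera to world coordinates). Camera axes: x right, y down, z forward; pixel columns grow to the right and rows downward; lengths in mm; the calibration is good to about 2 mm. The wrist camera is an equidistant fisheye: a pixel r from the principal point sees the ray r / f radians off the axis. A picture is of the moment at which its call begins.
- manip.sign_off(): hands the job in; it is judged then, once.
The state is a dict: "clock": time; "joints": joint angles; "qd": joint speeds; "effort": joint torques, N m; "eef_pos": TCP position; "eef_rot": TCP orientation; "wrist_force": force on the tool from outside, world axes, zero at the start; "moment": the same for the moment, N m; "finger_gap": finger opening in mm; "finger_force": force on a finger pad.
Only numpy, scipy, OpenCV 4.12 (cv2) and the standard library are available. Lean on these libraries where they do the work, as an engineer would, in place of code of your own. Each camera call takes 0.05 s, during which the arm holds its last target. There are 200 camera calls.

## Task

The blue test tower has fallen over in the sample lane: stand it upright on the plank again, between the green and orange towers, and let go of it. Then take the hardness gauge from its stand and, holding it upright, press its tip gently onto the red spot on the blue tower's top until the plunger is about halfway in. Finish while holding the gauge there, pressed and in the grip; leave the two neighbours standing where they are and everything else undisturbed.

Things in the scene. Friction and masses are not known exactly. Their poses are not given: they have to be found in the camera images.
- lane: Fixed plywood plank, yellow line along each long edge: 56 mm wide (x), 380 mm long (y), flat top 12 mm above the table, no side lips; a grey stop 30 mm high, 8 mm thick across each end. Origin on the table under its centre, z up. The green and orange towers stand on it about 135 mm (-y side) and 150 mm (+y side) from its centre.
- tower: Blue banded printed tower, a solid block 36 x 36 mm and 78 mm tall, about 0.1 kg, with a white top. Origin at the centre of its base, its z axis runs from the base to the top. It starts lying flat on the lane, roughly along it, with its top towards the lane's +y end (to the robot's left).
- spot (a point): Red round spot, 15 mm across, at the centre of the blue tower's white top face (78 mm from its base).
- green_tower: Green banded tower, 36 x 36 x 78 mm, standing upright on the lane near one end (which end varies). Origin at the centre of its base, z up. Leave it standing.
- orange_tower: Orange banded tower, 36 x 36 x 78 mm, standing upright on the lane near the other end. Origin at the centre of its base, z up. Leave it standing.
- stand: Fixed grey round stand for the gauge: tube 52 mm outside, 32 mm bore, 60 mm tall, open at the top, on a foot 84 mm across. Origin at the centre of its underside.
- gauge: Round pen-shaped gauge, 0.15 kg, upright in the stand, its collar on the rim (origin then 28 mm above the table; lift over 50 mm to clear). Origin: centre of the nose end; z: along it to the yellow cap. Diameters: nose 18 mm (z 0-10), lower barrel 28 (10-32), dark collar 40 (32-37), black grip 28 (37-92), cap 26 (92-100).
- gauge_tip (a point): Centre of the flat brass tip (11 mm across) at the end of the gauge's spring plunger, on the gauge's axis, 18 mm below the gauge's origin when the plunger is out.
- plunger (a joint): How far the plunger is pushed into the gauge, in m: 0 fully out, 0.012 fully in (halfway is 0.006). Its spring gives about 1.2 N at the start of the stroke, 3 N at halfway and 4.8 N when fully in.
- spool: Bystander: orange filament spool lying flat, 150 mm across, 50 mm tall. Origin at the centre of its underside.
- cleaner: Bystander: white bottle, 60 mm across, 160 mm tall. Origin at the centre of its base.
- glue_stick: Bystander: yellow glue stick standing, 28 mm across, 95 mm tall. Origin at the centre of its base.
- scraper: Bystander: flat scraper lying on the table, 200 mm long. Origin near its middle, on the underside.
- nozzle_tray: Bystander: grey divided tray, 110 x 160 mm, 35 mm tall. Origin at the centre of its underside.
Not all that is in view belongs to the job. Of the things that look like the orange_tower, the middle-sized one is meant.

How it is judged (in metres and radians):
On the way, in this order (a step that is already met when the one before it is completed fails the run):
1. the blue tower stands upright on the lane between its neighbours, let go, with the gauge still in its stand (angle between tower's own z axis and vertical below 0.07 rad and z of tower in the frame of lane between 0.009 and 0.015 m and x of tower in the frame of lane between -0.018 and 0.018 m and y of tower in the frame of lane between -0.105 and 0.125 m and linear speed of tower below 0.02 m/s and contact force between the fingers and tower below 0.1 N and distance of gauge from where it was at the start of the episode below 0.03 m), for 0.2 s.
2. the gauge is lifted clear of its stand in the gripper (height (world z) of gauge above 0.085 m and contact force between the fingers and gauge above 2 N and contact force between gauge and stand below 0.1 N), for 0.1 s.
At the end, for the whole second after the job is handed in: Blue tower upright (4 deg), on the plank (base centre within 18 mm of its midline) between the neighbours, untouched by the robot; gauge gripped, upright (6 deg), tip within 7.5 mm of the spot, 1.2-6 N, plunger 2.5-10.5 mm in, at rest. Neighbours upright within 25 mm, other things within 30 mm (angle between each of gauge, green_tower, orange_tower's own z axis and vertical below 0.1 rad and height (world z) of gauge above 0.09 m and distance between gauge_tip and spot below 0.0075 m and contact force between plunger and tower above 1.2 N and contact force between gauge and tower below 6 N and value of joint plunger between 0.0025 and 0.0105 m and contact force between the fingers and gauge above 2 N and contact force between each of the fingers, the arm and tower below 0.2 N and contact force between gauge and stand below 0.1 N and angle between tower's own z axis and vertical below 0.07 rad and z of tower in the frame of lane between 0.009 and 0.015 m and x of tower in the frame of lane between -0.018 and 0.018 m and y of tower in the frame of lane between -0.105 and 0.125 m and linear speed of each of tower, gauge below 0.02 m/s and contact force between tower and lane above 1 N and distance of each of green_tower, orange_tower from where it was at the start of the episode below 0.025 m and distance of each of spool, cleaner, glue_stick, scraper, nozzle_tray from where it was at the start of the episode below 0.03 m); the arm keeps its last pose, push and grip.
It fails at once if a neighbouring tower is tipped over (angle between any of green_tower, orange_tower's own z axis and vertical above 0.6 rad).
It fails at once if the gauge is pressed hard (over 15 N) on the tower (contact force between gauge and tower above 15 N).
It fails at once if a bystander is knocked away (distance of any of spool, cleaner, glue_stick, scraper, nozzle_tray from where it was at the start of the episode above 0.06 m).
It also fails if it takes over 58 s, if anything falls off the work surface, if the arm or the gripper's body presses on something with over 40 N, if the wrist force passes 120 N, or if a joint passes its speed limit or range.

## Working session

There is one attempt and no reset: what is moved stays moved. The work goes in short steps, Python scripts to look and compute and a tool call to move; the robot and the scene stay as the last step left them, time stands still between calls to the robot, and variables do not carry over. Pictures are saved under pics/ and viewed, at most 10 in all, crops included, and the job is handed in when it is done.

Besides the shell and the picture viewer there is one more tool, called after ">>>" as name(argument=value, ...) on one line, values as JSON. servo_tool: Moves the arm, as the interface text tells. Its arguments: {"type":"object","properties":{"motion":{"type":"array"},"newtons":{"type":"number"}},"required":["motion"]}

```bash
mkdir -p pics; cat > h.py <<'E'
import numpy as np, cv2
from cell import manip
def cloud(c):
    h,w=c["range_z"].shape; f=h/2/np.tan(np.radians(c["vfov"])/2)
    v,u=np.mgrid[:h,:w]; z=c["range_z"].astype(float)
    P=np.stack([(u-c["cx"])/f*z,(v-c["cy"])/f*z,z,np.ones_like(z)],-1)@np.array(c["cam_to_world"]).T
    P=P[...,:3]; P[z==0]=np.nan; return P
def save(n,im): cv2.imwrite("pics/"+n,im[...,::-1])
E
python3 - <<'E'
from h import *
a=manip.camera("top");b=manip.camera("scene")
np.savez("s.npz",top=a["frame"],topP=cloud(a),scene=b["frame"],sceneP=cloud(b))
im=np.vstack([a["frame"],b["frame"]]); save("t.png",a["frame"]); save("s.png",b["frame"])
print(np.array(a["cam_to_world"]).round(2),np.array(b["cam_to_world"]).round(2))
print(manip.read_state())
E
```

```text
[[-2.00000e-02 -9.90000e-01  1.50000e-01  3.33310e+02]
 [-1.00000e+00  2.00000e-02  0.00000e+00  3.36200e+01]
 [-0.00000e+00 -1.50000e-01 -9.90000e-01  1.55163e+03]
 [ 0.00000e+00  0.00000e+00  0.00000e+00  1.00000e+00]] [[ 8.7000e-01  4.1000e-01 -2.8000e-01  8.7268e+02]
 [ 5.0000e-01 -7.0000e-01  5.1000e-01 -5.1727e+02]
 [ 2.0000e-02 -5.9000e-01 -8.1000e-01  8.8690e+02]
 [ 0.0000e+00  0.0000e+00  0.0000e+00  1.0000e+00]]
{'clock': 0.1, 'joints': array([-1.41662781e+00,  3.00397077e-01,  1.52154938e+00,  9.14480360e-06,
        1.32069633e+00, -6.65839228e-02]), 'qd': array([ 0.00060342, -0.000517  , -0.00063896, -0.00056334, -0.00164763,
       -0.00163253]), 'effort': array([ 2.81865832e-03, -5.32640040e+01, -3.53282654e+01,  7.09784939e-02,
        2.34865886e-02, -5.13424959e-05]), 'eef_pos': array([ 120.40014827, -536.40621692,  204.94034217]), 'eef_rot': array([-3.14054544e+00, -7.87086440e-05,  2.20750131e-01]), 'wrist_force': array([ 0.29189443, -0.21392719,  0.54241143]), 'moment': array([ 0.0033566 ,  0.00740062, -0.03357771]), 'finger_force': 0.0, 'finger_gap': 93.96124390438683}
```

View pics/t.png

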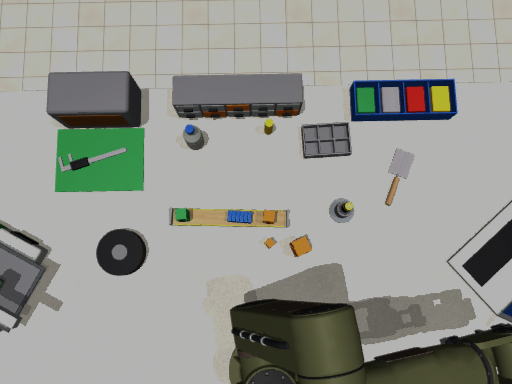

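View pics/s.png

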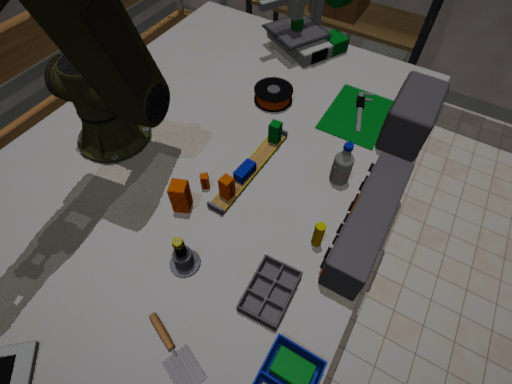

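The top view shows the lane at about (170-290, 217), with green at (182,215), the lying blue tower at (240,217) and the in-lane orange tower at (269,216). The gauge in its stand is at (343,209). Next I measure them.

```bash
python3 - <<'E'
from h import *
d=np.load("s.npz")
def rep(n,m,P):
    Q=P[m]; Q=Q[~np.isnan(Q[:,0])]
    if len(Q)<5: print(n,len(Q));return
    (cx,cy),(w,h),an=cv2.minAreaRect(Q[:,:2].astype(np.float32))
    print(n,len(Q),"mean",Q.mean(0).round(1),"min",Q.min(0).round(1),"max",Q.max(0).round(1),"rect",np.round([cx,cy,w,h,an],1))
for k in("top","scene"):
    P=d[k+"P"];hsv=cv2.cvtColor(d[k],cv2.COLOR_RGB2HSV);H,S,V=[hsv[...,i] for i in range(3)]
    X,Y,Z=P[...,0],P[...,1],P[...,2]
    box=(X>330)&(X<650)&(Y>-400)&(Y<350)
    print(k)
    rep("lane",box&(abs(Z-12)<4)&(S>60)&(H>10)&(H<32)&(Y>-150),P)
    rep("blue",box&(H>95)&(H<130)&(S>120)&(Z>20)&(Y<100),P)
    rep("blueTop",box&(H>95)&(H<130)&(S>120)&(Z>42)&(Y<100),P)
    rep("green",box&(H>45)&(H<85)&(S>100)&(Z>80),P)
    for nm,lo,hi,x0 in(("orange",82,100,455),):
        rep(nm,box&(S>100)&(H<20)&(Z>lo)&(Z<hi)&(X>x0),P)
    rep("lanebox high",box&(X>455)&(X<580)&(Y>-100)&(Y<60)&(Z>40),P)
    g=(Y<-200)&(Y>-400)&(X>420)&(X<620)
    rep("gauge cap",g&(H>20)&(H<35)&(S>120)&(Z>105),P)
    rep("gauge>70",g&(Z>70),P)
    rep("stand",g&(Z>8),P)
    rep("other orange",(X>330)&(X<455)&(Y>-200)&(Y<50)&(Z>15)&(S>100)&(H<20),P)
E
```

```text
top
lane 947 mean [485.1 113.6  12.3] min [389.  -83.6   8. ] max [519.6 308.8  16. ] rect [473.5 108.3 402.8 116.8  82.4]
blue 193 mean [486.5  72.7  47.9] min [467.3  43.6  25.7] max [505.9  99.6  56.9] rect [486.8  72.5  56.4  34.9  84.6]
blueTop 178 mean [486.9  72.6  48.7] min [467.3  43.6  42.3] max [505.   99.6  56.9] rect [486.9  72.5  56.4  34.7  84.4]
green 132 mean [495.1 263.9  90.1] min [ 477.8 -248.2   80.2] max [513.7 285.8  97.5] rect [489.7  19.1 533.8  35.8  88.6]
orange 126 mean [484.  -16.5  90.5] min [ 465.6 -257.5   82.5] max [501.8   5.5  98.5] rect [ 481.1 -125.9  262.6   36.1   88.7]
lanebox high 193 mean [483.2   4.5  77.5] min [459.7 -73.6  40.5] max [504.4  60.   98.5] rect [483.1  -6.9 136.1  38.3  86.4]
gauge cap 45 mean [ 504.8 -257.3  124.8] min [ 492.9 -272.7  106.4] max [ 517.8 -246.5  135.4] rect [ 505.1 -257.8   24.9   24.8   18.5]
gauge>70 96 mean [ 503.6 -256.6  116.2] min [ 489.  -272.7   71.8] max [ 518.3 -245.1  135.6] rect [ 505.3 -259.1   27.5   26.1   45.8]
stand 401 mean [ 506.3 -260.1   52.4] min [ 424.2 -395.5    8. ] max [ 613.  -204.8 
[... 797 characters left out ...]
5.5 -128.3   38.4  258.1    2.9]
lanebox high 348 mean [492.6  -7.2  69.6] min [468.7 -37.   40.3] max [509.2  60.   93.9] rect [489.8  11.9  96.5  38.6  87.6]
gauge cap 87 mean [ 514.4 -266.8  122.4] min [ 498.7 -276.9  106.3] max [ 524.  -253.5  131.5] rect [ 511.3 -265.2   23.4   25.3   88.6]
gauge>70 206 mean [ 515.4 -267.1  110.5] min [ 498.7 -277.5   70.1] max [ 524.5 -250.4  131.5] rect [ 511.8 -264.8   26.1   25.1   19.3]
stand 554 mean [ 519.3 -269.7   70.3] min [ 470.3 -301.5    8.1] max [ 550.3 -236.3  131.5] rect [ 514.9 -268.2   77.7   61.5   33.2]
other orange 728 mean [ 400.5 -107.7   72.4] min [ 361.9 -145.8   15.1] max [421.6  -3.1 109.6] rect [391.8 -74.4 142.6  59.6  90. ]
```

>>> servo_tool(motion=[[[0.36, 0.63, 0.2, 0, 0, 0.21, 0], [0.36, 0.63, 0.2, 0, 0, 0.21, 0], [0.36, 0.63, 0.2, 0, 0, 0.21, 0], [0.36, 0.63, 0.2, 0, 0, 0.21, 0], [0.36, 0.63, 0.2, 0, 0, 0.21, 0], [0.36, 0.63, 0.2, 0, 0, 0.21, 0], [0.36, 0.63, 0.2, 0, 0, 0.21, 0], [0.36, 0.63, 0.2, 0, 0, 0.21, 0], [0.36, 0.63, 0.2, 0, 0, 0.21, 0], [0.36, 0.63, 0.2, 0, 0, 0.21, 0]]])

```text
clock: 1.1
eef_pos: [300.4, -221.5, 305.2]
eef_rot: [-3.141, 0.0, 0.882]
wrist_force: [-0.8, -0.3, -0.5]
finger_gap: 94.1
finger_force: 0.0
```

>>> servo_tool(motion=[[[0.38, 0.62, 0, 0, 0, 0.207, 0], [0.38, 0.62, 0, 0, 0, 0.207, 0], [0.38, 0.62, 0, 0, 0, 0.207, 0], [0.38, 0.62, 0, 0, 0, 0.207, 0], [0.38, 0.62, 0, 0, 0, 0.207, 0], [0.38, 0.62, 0, 0, 0, 0.207, 0], [0.38, 0.62, 0, 0, 0, 0.207, 0], [0.38, 0.62, 0, 0, 0, 0.207, 0], [0.38, 0.62, 0, 0, 0, 0.207, 0], [0.38, 0.62, 0, 0, 0, 0.207, 0]]])

```text
clock: 2.1
eef_pos: [490.3, 86.9, 304.9]
eef_rot: [-3.141, 0.0, 1.53]
wrist_force: [-0.5, -0.9, 0.3]
finger_gap: 93.7
finger_force: 0.0
```

```bash
cat >> h.py <<'E'
def wcloud(c):
    h,w=c["range_z"].shape; f=h/2/np.tan(np.radians(c["vfov"])/2)
    v,u=np.mgrid[:h,:w]; z=c["range_z"].astype(float)
    x,y=u-c["cx"],v-c["cy"]; r=np.hypot(x,y)+1e-9; t=np.minimum(r/f,1.5); k=np.tan(t)/r*z
    P=np.stack([x*k,y*k,z,np.ones_like(z)],-1)@np.array(c["cam_to_world"]).T
    P=P[...,:3]; P[(z==0)|(r/f>1.45)]=np.nan; return P
E
python3 - <<'E'
from h import *
c=manip.camera("wrist");P=wcloud(c);np.savez("w1.npz",f=c["frame"],P=P);save("w1.png",c["frame"])
s=manip.read_state();print(s["joints"].round(3),s["eef_pos"],s["eef_rot"],c["vfov"],c["cx"],c["cy"],np.array(c["cam_to_world"]).round(3))
E
```

```text
[ 0.102  0.123  1.504 -0.     1.514  0.143] [490.17947036  86.72956452 305.29276417] [-3.14120935e+00  2.83219781e-04  1.52914172e+00] 65.70646984690485 255.60605757328034 189.1728654576669 [[ 9.99000e-01 -3.90000e-02 -1.40000e-02  4.94178e+02]
 [-4.10000e-02 -9.56000e-01 -2.89000e-01  1.71908e+02]
 [-3.00000e-03  2.89000e-01 -9.57000e-01  4.84724e+02]
 [ 0.00000e+00  0.00000e+00  0.00000e+00  1.00000e+00]]
```

View pics/w1.png

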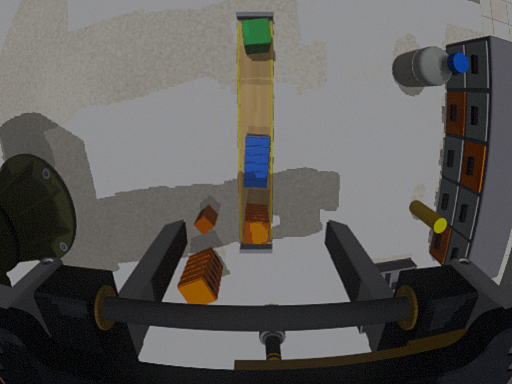

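The wrist view shows the blue tower at about (257,160), aligned with the lane, with the orange tower at (257,228) and green at (256,35).

```bash
python3 - <<'E'
from h import *
d=np.load("w1.npz");P=d["P"];hsv=cv2.cvtColor(d["f"],cv2.COLOR_RGB2HSV);H,S,V=[hsv[...,i] for i in range(3)]
X,Y,Z=P[...,0],P[...,1],P[...,2]
def rep(n,m):
    Q=P[m]; 
    if len(Q)<5: print(n,len(Q));return
    print(n,len(Q),"med",np.median(Q,0).round(1),"1%",np.percentile(Q,1,0).round(1),"99%",np.percentile(Q,99,0).round(1),"rect",np.round(np.hstack(cv2.minAreaRect(Q[:,:2].astype(np.float32))),1))
box=(X>440)&(X<550)&(Y>-80)&(Y<330)
rep("blue top",box&(Z>40)&(Z<56)&(Y>15)&(Y<150))
rep("blue color",box&(H>95)&(H<130)&(S>120)&(Z>25))
rep("green top",box&(Z>80)&(Y>200))
rep("orange top",box&(Z>80)&(Y<60)&(Y>-60))
rep("lane+",box&(abs(Z-12)<5)&(Y>150)&(Y<240))
rep("lane-",box&(abs(Z-12)<5)&(Y>0)&(Y<30))
rep("lanestop",box&(abs(Z-30)<6)&((Y>270)|(Y<-40)))
rep("gauge",(abs(X-505)<40)&(abs(Y+260)<40)&(Z>75))
# profile along tower axis
for y in range(10,130,4):
    m=(abs(Y-y)<2)&(abs(X-489)<14); 
    if m.sum(): print(y,np.median(Z[m]).round(1),d["f"][m].mean(0).round())
E
```

```text
blue top 1243 med [490.   84.2  48.4] 1% [470.8  43.8  43.5] 99% [509.  121.8  50.4] rect [489.8  82.6  78.9  36.1  84.8]
blue color 2183 med [491.9 106.4  49.8] 1% [440.8  45.8  46.5] 99% [548.8 120.6 446. ] rect [494.   82.2  78.8 109.9  88. ]
green top 730 med [497.5 266.1  90.5] 1% [479.7 249.4  82. ] 99% [515.5 284.8  92.6] rect [497.3 268.   37.4  36.8   3. ]
orange top 591 med [485.3 -10.7  90.4] 1% [466.6 -30.9  81.4] 99% [503.9   5.3  92.1] rect [485.2 -13.4  35.6  36.5  82.8]
lane+ 2005 med [492.7 195.   12.6] 1% [465.3 150.8  10.5] 99% [520.3 239.1  14.7] rect [492.7 195.1  90.2  56.   89.3]
lane- 537 med [486.   15.8  12.8] 1% [458.4   0.8  10.9] 99% [512.4  29.7  16.2] rect [485.2  15.1  29.5  54.7  89.8]
lanestop 371 med [490.2 307.3  30.2] 1% [455.8 -79.4  24.2] 99% [524.8 314.7  32.5] rect [489.5 117.4 394.3  55.6  87.7]
gauge 302 med [ 507.1 -249.2  102.4] 1% [ 493.4 -258.6   75.4] 99% [ 521.2 -245.6  127.7] rect [ 507.1 -252.7   28.6   14.9    3. ]
10 12.6 [74. 62. 44.]
14 12.8 [74. 62. 45.]
18 13.3 [74. 62. 45.]
22 12.5 [73. 61. 44.]
26 12.9 [74. 61. 45.]
30 12.8 [79. 66. 48.]
34 13.6 [81. 67. 48.]
42 48.7 [55. 57. 87.]
46 48.6 [32. 51. 97.]
50 48.6 [29. 50. 99.]
54 48.2 [29. 48. 93.]
58 48.4 [ 30.  52. 104.]
62 48.6 [ 32.  64. 130.]
66 48.4 [ 32.  62. 126.]
70 48.1 [ 33.  69. 141.]
74 48.6 [ 35.  74. 152.]
78 48.7 [ 36.  73. 147.]
82 48.2 [ 33.  69. 139.]
86 48.8 [ 35.  74. 151.]
90 48.8 [ 37.  76. 152.]
94 48.1 [ 35.  68. 135.]
98 48.8 [ 37.  75. 150.]
102 48.5 [ 39.  77. 152.]
106 430.5 [46. 41. 32.]
110 437.5 [26. 27. 29.]
114 419.2 [38. 39. 42.]
118 417.1 [36. 44. 62.]
122 35.5 [84. 77. 79.]
126 12.3 [129. 108.  74.]
```

```bash
cat >> h.py <<'E'
from scipy.spatial.transform import Rotation as R
def delta(p,Rt):
    s=manip.read_state(); R0=R.from_euler("xyz",s["eef_rot"])
    return np.round(np.r_[(np.array(p)-s["eef_pos"])/500,(Rt*R0.inv()).as_rotvec()/np.pi],4)
def down(yaw): return R.from_euler("xyz",[np.pi,0,yaw])
def tilt(az,deg): # turn about horizontal axis e (azimuth az)
    return R.from_rotvec(np.radians(deg)*np.array([np.cos(az),np.sin(az),0]))
E
python3 - <<'E'
from h import *
s=manip.read_state();print(s["eef_pos"],s["eef_rot"],s["clock"])
az=-.09; T=tilt(az,-45)*down(np.pi/2+az); z=T.apply([0,0,1]); G=np.array([490.8,91.5,38])
print(z,T.as_euler("xyz"));
for b in(100,0): p=G+19*z-b*z; print(p,delta(p,T))
E
```

```text
[490.17947036  86.72956452 305.29276417] [-3.14120935e+00  2.83219781e-04  1.52914172e+00] 2.15
[-0.06355373 -0.70424493 -0.70710678] [3.14159265 0.78539816 1.48079633]
[495.94785226 148.54383943  95.27564928] [ 0.0115  0.1236 -0.42   -0.2494  0.0163 -0.0145]
[489.5924791   78.11934631  24.56497116] [-0.0012 -0.0172 -0.5615 -0.2494  0.0163 -0.0145]
```

>>> servo_tool(motion=[[[0.0115, 0.124, -0.2, -0.2494, 0.0163, -0.0145, 0], [0.0115, 0.124, -0.3, -0.2494, 0.0163, -0.0145, 0], [0.0115, 0.124, -0.4, -0.2494, 0.0163, -0.0145, 0], [0.0115, 0.124, -0.42, -0.2494, 0.0163, -0.0145, 0], [0.0115, 0.124, -0.42, -0.2494, 0.0163, -0.0145, 0], [0.0115, 0.124, -0.42, -0.2494, 0.0163, -0.0145, 0], [0.0115, 0.124, -0.42, -0.2494, 0.0163, -0.0145, 0], [0.0115, 0.124, -0.42, -0.2494, 0.0163, -0.0145, 0]]])

```text
clock: 2.95
eef_pos: [497.2, 149.6, 97.7]
eef_rot: [3.139, 0.78, 1.479]
wrist_force: [-0.2, -0.3, 0.1]
finger_gap: 94.1
finger_force: 0.0
```

```bash
python3 - <<'E'
from h import *
c=manip.camera("wrist");P=wcloud(c);save("w2.png",c["frame"])
s=manip.read_state();print(s["eef_pos"],s["eef_rot"],s["joints"].round(3))
X,Y,Z=P[...,0],P[...,1],P[...,2]
m=(X>460)&(X<525)&(Z>42)&(Z<54)&(Y>20)&(Y<135);Q=P[m]
print(len(Q),Q.mean(0),np.percentile(Q,[1,99],axis=0),cv2.minAreaRect(Q[:,:2].astype(np.float32)))
az=-.09; T=tilt(az,-45)*down(np.pi/2+az); z=T.apply([0,0,1]); G=np.array([490.8,91.5,38])
print(delta(G+19*z,T))
E
```

```text
[497.27053154 149.58950569  98.01595704] [3.13810688 0.78013192 1.47799666] [ 0.524  0.646  1.478 -0.614  1.542  0.803]
1629 [491.39641397  93.75077616  48.12522398] [[472.18783328  46.62246161  42.38332894]
 [510.36918192 122.70340403  49.55080742]] ((490.4836730957031, 83.93775939941406), (78.0284423828125, 35.960330963134766), 84.63323211669922)
[-1.540e-02 -1.429e-01 -1.469e-01 -1.600e-03  9.000e-04  1.000e-04]
```

View pics/w2.png

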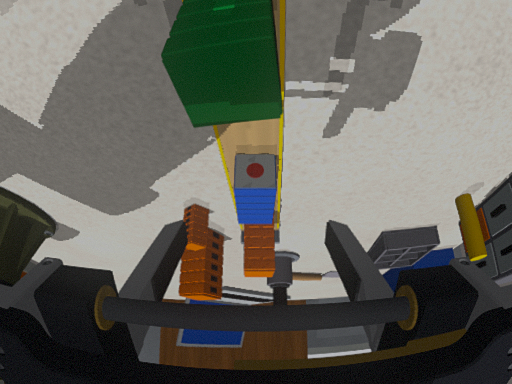

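The tower, with its red spot at (256,170), is centred between the fingers. Going in to grasp.

>>> servo_tool(motion=[[[-0.007, -0.071, -0.073, -0.0016, 0.0009, 0, 0], [-0.0154, -0.141, -0.147, -0.0016, 0.0009, 0, 0], [-0.0154, -0.141, -0.147, -0.0016, 0.0009, 0, 0], [-0.0154, -0.141, -0.147, -0.0016, 0.0009, 0, 0], [-0.0154, -0.141, -0.147, -0.0016, 0.0009, 0, 0], [-0.0154, -0.141, -0.147, -0.0016, 0.0009, 0, 0.7], [-0.0154, -0.141, -0.147, -0.0016, 0.0009, 0, 0.7], [-0.0154, -0.141, -0.147, -0.0016, 0.0009, 0, 0.7], [-0.0154, -0.141, -0.147, -0.0016, 0.0009, 0, 0.7], [-0.0154, -0.141, -0.147, -0.0016, 0.0009, 0, 0.7]]], newtons=25)

```text
clock: 4.0
eef_pos: [488.5, 80.0, 22.0]
eef_rot: [-3.137, 0.79, 1.486]
wrist_force: [-0.3, -0.2, -0.5]
finger_gap: 57.4
finger_force: 0.0
```

>>> servo_tool(motion=[[[0, 0, 0, 0, 0, 0, 0.8], [0, 0, 0, 0, 0, 0, 0.8], [0, 0, 0, 0, 0, 0, 0.8]]])

```text
clock: 4.3
eef_pos: [488.5, 79.8, 21.9]
eef_rot: [-3.137, 0.79, 1.486]
wrist_force: [-0.1, 0.3, -0.2]
finger_gap: 36.1
finger_force: 25.0
```

```bash
python3 - <<'E'
from h import *
s=manip.read_state();R0=R.from_euler("xyz",s["eef_rot"]);p0=s["eef_pos"]
az=-.088;u=np.array([np.sin(-az),np.cos(az),0]);base=np.array([490.5,83.9,30])-39*u
D=tilt(az,90)
for h in(60,0.5):
  b=np.array([489.5,119,12+h]);p=b+D.apply(p0-base);print(p,delta(p,D*R0))
E
```

```text
[488.61624919 127.18022234 106.78783467] [ 2.000e-04  9.470e-02  1.697e-01  4.981e-01 -4.390e-02  0.000e+00]
[488.61624919 127.18022234  47.28783467] [ 2.000e-04  9.470e-02  5.070e-02  4.981e-01 -4.390e-02  0.000e+00]
```

>>> servo_tool(motion=[[[0, 0, 0.08, 0, 0, 0, 0.8], [0, 0, 0.16, 0, 0, 0, 0.8], [0, 0, 0.2, 0, 0, 0, 0.8], [0, 0, 0.2, 0, 0, 0, 0.8], [0, 0, 0.2, 0, 0, 0, 0.8]]])

```text
clock: 4.8
eef_pos: [488.2, 79.8, 121.2]
eef_rot: [-3.136, 0.79, 1.486]
wrist_force: [0.2, 0.4, -2.5]
finger_gap: 35.7
finger_force: 25.0
```

>>> servo_tool(motion=[[[0, 0.03, 0, 0.498, -0.044, 0, 0.8], [0, 0.06, 0, 0.498, -0.044, 0, 0.8], [0, 0.095, 0, 0.498, -0.044, 0, 0.8], [0, 0.095, 0, 0.498, -0.044, 0, 0.8], [0, 0.095, 0, 0.498, -0.044, 0, 0.8], [0, 0.095, 0, 0.498, -0.044, 0, 0.8], [0, 0.095, 0, 0.498, -0.044, 0, 0.8], [0, 0.095, 0, 0.498, -0.044, 0, 0.8], [0, 0.095, 0, 0.498, -0.044, 0, 0.8], [0, 0.095, 0, 0.498, -0.044, 0, 0.8]]])

```text
clock: 5.8
eef_pos: [488.4, 126.9, 121.2]
eef_rot: [-3.141, -0.715, 1.483]
wrist_force: [0.6, 0.8, -1.7]
finger_gap: 35.9
finger_force: 25.0
```

>>> servo_tool(motion=[[[0, 0, 0, 0.08, -0.007, 0, 0.8], [0, 0, 0, 0.08, -0.007, 0, 0.8]]])

```text
clock: 6.0
eef_pos: [488.0, 126.6, 120.2]
eef_rot: [-3.136, -0.968, 1.478]
wrist_force: [-0.9, 0.6, -2.5]
finger_gap: 35.8
finger_force: 25.0
```

```bash
python3 - <<'E'
from h import *
s=manip.read_state();print(s["joints"].round(3),s["eef_pos"],s["eef_rot"],s["wrist_force"])
c=manip.camera("wrist");P=wcloud(c);save("w3.png",c["frame"]);np.savez("w3.npz",f=c["frame"],P=P)
E
```

```text
[-0.277  0.428  1.888  0.996  1.298 -0.72 ] [487.95973629 126.61150095 120.23037862] [-3.13589511 -0.96783294  1.47815099] [-0.85459271  0.60571373 -2.497092  ]
```

View pics/w3.png

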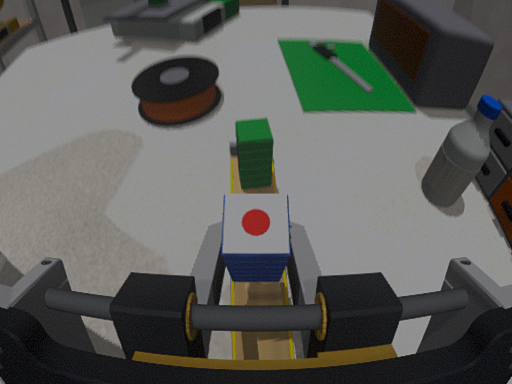

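The tower hangs roughly upright in the grip, spot at (256,222); it's overturned by about 0.19 rad, so I turn it back.

>>> servo_tool(motion=[[[0, 0, 0, -0.0595, 0.005, 0, 0.8], [0, 0, 0, -0.0595, 0.005, 0, 0.8], [0, 0, 0, -0.0595, 0.005, 0, 0.8], [0, 0, 0, -0.0595, 0.005, 0, 0.8], [0, 0, 0, -0.0595, 0.005, 0, 0.8]]])

```text
clock: 6.55
eef_pos: [488.1, 127.3, 121.2]
eef_rot: [-3.14, -0.775, 1.484]
wrist_force: [0.0, 0.5, -1.5]
finger_gap: 35.7
finger_force: 25.0
```

```bash
cat > fit.py <<'E'
from h import *
s=manip.read_state();print(s["eef_pos"],s["eef_rot"],s["wrist_force"])
c=manip.camera("wrist");P=wcloud(c)
hsv=cv2.cvtColor(c["frame"],cv2.COLOR_RGB2HSV);H,S,V=[hsv[...,i] for i in range(3)]
red=((H<6)|(H>174))&(S>150)&(V>100)&(abs(P[...,0]-490)<45)&(abs(P[...,1]-120)<60)&(P[...,2]>60)
vs,us=np.where(red);cu,cv_=np.median(us),np.median(vs);print("spot px",cu,cv_,"n",len(us),"med",np.median(P[red],0))
sp=np.median(P[red],0)
m=(np.linalg.norm(P-sp,axis=2)<17)&(V>100)&((S<60)|red);Q=P[m];Q=Q[abs(Q[:,2]-np.median(Q[:,2]))<15]
for _ in range(3):
    ctr=Q.mean(0);n=np.linalg.svd(Q-ctr,full_matrices=False)[2][2];n*=np.sign(n[2])
    r=abs((Q-ctr)@n);Q=Q[r<=max(2.5*r.std(),.5)]
print("plane n",n.round(4),"ctr",ctr,len(Q))
E
python3 fit.py
```

```text
[488.10368422 127.34767529 121.19758729] [-3.13960667 -0.77476942  1.48441965] [ 0.04956226  0.51045121 -1.4984202 ]
spot px 256.0 222.0 n 552 med [487.52607159 119.59649433 163.38918509]
plane n [0.0042 0.0111 0.9999] ctr [487.48789265 119.24132915 163.03802546] 1821
```

>>> servo_tool(motion=[[[0.003, 0, -0.06, 0, 0, 0, 0.8], [0.003, 0, -0.11, 0, 0, 0, 0.8], [0.003, 0, -0.135, 0, 0, 0, 0.8], [0.003, 0, -0.14, 0, 0, 0, 0.8], [0.003, 0, -0.142, 0, 0, 0, 0.8], [0.003, 0, -0.142, 0, 0, 0, 0.8], [0.003, 0, -0.142, 0, 0, 0, 0.8]]])

```text
clock: 7.3
eef_pos: [490.4, 127.3, 51.8]
eef_rot: [3.139, -0.774, 1.488]
wrist_force: [0.1, 0.6, -1.3]
finger_gap: 36.0
finger_force: 25.0
```

>>> servo_tool(motion=[[[0, 0, -0.002, 0, 0, 0, 0.8], [0, 0, -0.003, 0, 0, 0, 0.8], [0, 0, -0.003, 0, 0, 0, 0.8]]])

```text
clock: 7.6
eef_pos: [490.0, 127.4, 49.5]
eef_rot: [3.141, -0.774, 1.486]
wrist_force: [-0.2, -0.3, -1.9]
finger_gap: 35.6
finger_force: 25.0
```

```bash
python3 fit.py
```

```text
[490.01290813 127.35329889  49.53686415] [ 3.14096219 -0.77432608  1.48645909] [-0.22803463 -0.33144861 -1.85667982]
spot px 256.0 222.0 n 555 med [489.31810996 119.63692644  91.78383451]
plane n [-2.e-04  9.e-03  1.e+00] ctr [489.39040989 119.31521099  91.42077596] 1758
```

1.5-2 mm remain; go down in small steps.

>>> servo_tool(motion=[[[0, 0, -0.002, 0, 0, 0, 0.8], [0, 0, -0.002, 0, 0, 0, 0.8], [0, 0, -0.002, 0, 0, 0, 0.8]]])

```text
clock: 7.95
eef_pos: [490.2, 127.3, 48.9]
eef_rot: [3.14, -0.775, 1.487]
wrist_force: [-2.6, -3.0, 5.3]
finger_gap: 36.1
finger_force: 25.0
```

>>> servo_tool(motion=[[[0, 0, -0.002, 0, 0, 0, 0.8], [0, 0, -0.002, 0, 0, 0, 0.8], [0, 0, -0.002, 0, 0, 0, 0.8]]])

```text
clock: 8.25
eef_pos: [490.3, 127.3, 48.8]
eef_rot: [3.14, -0.776, 1.488]
wrist_force: [-7.3, -6.8, 17.5]
finger_gap: 35.9
finger_force: 25.0
```

>>> servo_tool(motion=[[[0, 0, 0.002, 0, 0, 0, 0.8], [0, 0, 0.002, 0, 0, 0, 0.8], [0, 0, 0.002, 0, 0, 0, 0.4], [0, 0, 0.002, 0, 0, 0, 0], [0, 0, 0.002, 0, 0, 0, 0], [0, 0, 0.002, 0, 0, 0, 0], [0, 0, 0.002, 0, 0, 0, 0], [0, 0, 0.002, 0, 0, 0, 0], [0, 0, 0.002, 0, 0, 0, 0], [0, 0, 0.002, 0, 0, 0, 0]]])

```text
clock: 9.25
eef_pos: [490.0, 127.4, 48.4]
eef_rot: [3.141, -0.774, 1.486]
wrist_force: [-0.1, -0.3, 0.0]
finger_gap: 93.3
finger_force: 0.0
```

>>> servo_tool(motion=[[[-0.006, -0.07, 0.07, 0, 0, 0, 0], [-0.012, -0.14, 0.14, 0, 0, 0, 0], [-0.012, -0.14, 0.24, 0, 0, 0, 0], [-0.012, -0.14, 0.34, 0, 0, 0, 0], [-0.012, -0.14, 0.4, 0, 0, 0, 0], [-0.012, -0.14, 0.4, 0, 0, 0, 0]]])

```text
clock: 9.85
eef_pos: [485.0, 57.0, 252.3]
eef_rot: [3.132, -0.773, 1.493]
wrist_force: [0.4, -0.4, -1.4]
finger_gap: 94.1
finger_force: 0.0
```

```bash
python3 fit.py; python3 - <<'E'
from h import *
a=manip.camera("top");P=cloud(a);b=manip.camera("scene");Q=cloud(b);save("s2.png",b["frame"])
for P in(P,Q):
  X,Y,Z=P[...,0],P[...,1],P[...,2]
  for y in(-14,119,266):
    m=(abs(Y-y)<35)&(abs(X-490)<40)&(Z>82)&(Z<102);q=P[m];print(y,len(q),q.mean(0).round(1))
# gauge pose wrt initial
print(delta([500,-250,300],down(np.pi/2-.04)))
E
```

```text
[484.99128672  56.98424849 252.32403351] [ 3.1315933  -0.7727826   1.49284481] [ 0.37108268 -0.36114498 -1.40595225]
spot px 254.0 229.0 n 85 med [489.03842869 118.82129771  91.57124668]
plane n [-0.0032  0.0112  0.9999] ctr [489.2783912  118.51614441  90.85300169] 247
-14 73 [483.4 -10.6  90.7]
119 127 [486.8 119.7  90.3]
266 135 [495.4 268.1  90.7]
-14 144 [489.7 -17.8  88.7]
119 115 [493.5 114.5  88.7]
266 98 [501.5 263.1  88.4]
[ 0.0327 -0.6149  0.105  -0.2461  0.0151  0.0136]
```

View pics/s2.png

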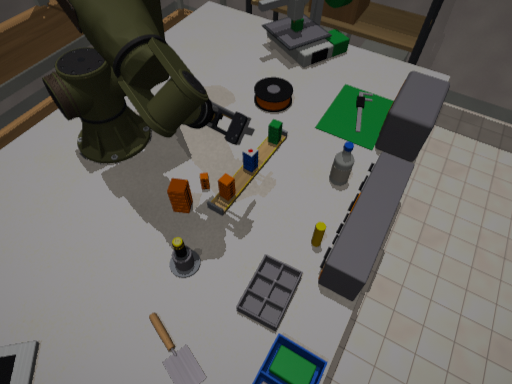

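The scene view shows blue standing at (250,159) between its neighbours, with the gauge still in its stand. On to the gauge.

>>> servo_tool(motion=[[[0.04, -0.58, 0.1, -0.246, 0.015, 0.0136, 0], [0.04, -0.58, 0.1, -0.246, 0.015, 0.0136, 0], [0.04, -0.58, 0.1, -0.246, 0.015, 0.0136, 0], [0.04, -0.58, 0.1, -0.246, 0.015, 0.0136, 0], [0.04, -0.58, 0.1, -0.246, 0.015, 0.0136, 0], [0.04, -0.58, 0.1, -0.246, 0.015, 0.0136, 0], [0.04, -0.58, 0.1, -0.246, 0.015, 0.0136, 0], [0.04, -0.58, 0.1, -0.246, 0.015, 0.0136, 0], [0.04, -0.58, 0.1, -0.246, 0.015, 0.0136, 0], [0.04, -0.58, 0.1, -0.246, 0.015, 0.0136, 0]]])

```text
clock: 11.0
eef_pos: [503.9, -231.8, 297.9]
eef_rot: [3.141, -0.001, 1.533]
wrist_force: [0.3, 0.2, 0.5]
finger_gap: 94.1
finger_force: 0.0
```

```bash
cat > g.py <<'E'
from h import *
s=manip.read_state();print(s["eef_pos"],s["eef_rot"],s["joints"].round(3))
c=manip.camera("wrist");P=wcloud(c);save("w4.png",c["frame"])
hsv=cv2.cvtColor(c["frame"],cv2.COLOR_RGB2HSV);H,S,V=[hsv[...,i] for i in range(3)]
X,Y,Z=P[...,0],P[...,1],P[...,2]
g=(abs(X-507)<60)&(abs(Y+257)<60)
def rep(n,m):
    Q=P[m]; 
    if len(Q): print(n,len(Q),np.median(Q,0).round(1),(np.percentile(Q,2,0)).round(1),np.percentile(Q,98,0).round(1),np.round(cv2.minEnclosingCircle(Q[:,:2].astype(np.float32))[0],1))
rep("captop",g&(Z>123)&(Z<135));rep("rim/collar",g&(Z>54)&(Z<70));rep("foot",g&(Z>3)&(Z<15))
E
python3 g.py
```

```text
[ 503.94591788 -231.78442208  297.88445274] [ 3.14127342e+00 -9.35871610e-04  1.53255314e+00] [-4.980e-01  2.590e-01  1.361e+00  1.000e-03  1.522e+00 -4.590e-01]
captop 330 [ 507.2 -260.2  128.7] [ 495.8 -272.   125. ] [ 519.1 -249.3  130.2] [ 507.4 -261.2]
rim/collar 526 [ 506.8 -250.1   61.3] [ 483.4 -276.    56.6] [ 530.8 -236.4   68.2] [ 507.1 -261.2]
foot 932 [ 507.3 -243.8    6.7] [ 467.4 -292.6    3.9] [ 547.  -221.5    9.3] [ 502.2 -261.8]
```

View pics/w4.png

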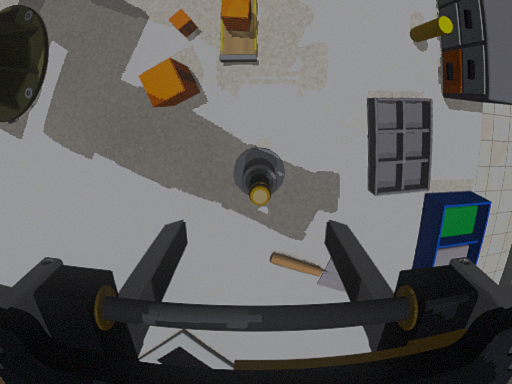

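The gauge cap is at pixel (260,195), with its axis at (507.3, -260.8). Descending on it.

>>> servo_tool(motion=[[[0.0067, -0.058, 0, 0, 0, 0.002, 0], [0.0067, -0.058, -0.1, 0, 0, 0.002, 0], [0.0067, -0.058, -0.2, 0, 0, 0.002, 0], [0.0067, -0.058, -0.3, 0, 0, 0.002, 0], [0.0067, -0.058, -0.38, 0, 0, 0.002, 0], [0.0067, -0.058, -0.425, 0, 0, 0.002, 0], [0.0067, -0.058, -0.425, 0, 0, 0.002, 0], [0.0067, -0.058, -0.425, 0, 0, 0.002, 0.8], [0.0067, -0.058, -0.425, 0, 0, 0.002, 0.8], [0.0067, -0.058, -0.425, 0, 0, 0.002, 0.8]]], newtons=30)

```text
clock: 12.05
eef_pos: [508.0, -261.9, 87.5]
eef_rot: [3.138, 0.001, 1.538]
wrist_force: [0.4, 0.5, 0.2]
finger_gap: 73.2
finger_force: 0.0
```

>>> servo_tool(motion=[[[0, 0, 0, 0, 0, 0, 0.9], [0, 0, 0, 0, 0, 0, 0.9], [0, 0, 0, 0, 0, 0, 0.9], [0, 0, 0, 0, 0, 0, 0.9], [0, 0, 0, 0, 0, 0, 0.9]]])

```text
clock: 12.55
eef_pos: [507.4, -261.6, 86.0]
eef_rot: [3.14, -0.0, 1.538]
wrist_force: [-0.3, 0.9, -0.3]
finger_gap: 33.2
finger_force: 0.0
```

>>> servo_tool(motion=[[[0, 0, 0, 0, 0, 0, 0.9], [0, 0, 0, 0, 0, 0, 0.9], [0, 0, 0, 0, 0, 0, 0.9], [0, 0, 0, 0, 0, 0, 0.9]]])

```text
clock: 12.95
eef_pos: [507.3, -261.6, 85.9]
eef_rot: [3.14, -0.0, 1.538]
wrist_force: [0.3, -0.5, 0.2]
finger_gap: 27.8
finger_force: 30.0
```

>>> servo_tool(motion=[[[0, 0, 0.04, 0, 0, 0, 0.9], [0, 0, 0.1, 0, 0, 0, 0.9], [0, 0, 0.18, 0, 0, 0, 0.9], [0, 0, 0.26, 0, 0, 0, 0.9], [0, 0, 0.34, 0, 0, 0, 0.9], [0, 0, 0.34, 0, 0, 0, 0.9], [0, 0, 0.34, 0, 0, 0, 0.9]]])

```text
clock: 13.65
eef_pos: [507.3, -261.6, 255.9]
eef_rot: [3.14, 0.0, 1.538]
wrist_force: [-0.5, 0.1, -2.3]
finger_gap: 27.7
finger_force: 30.0
```

>>> servo_tool(motion=[[[-0.036, 0.06, 0, 0, 0, 0, 0.9], [-0.036, 0.14, 0, 0, 0, 0, 0.9], [-0.036, 0.22, 0, 0, 0, 0, 0.9], [-0.036, 0.3, 0, 0, 0, 0, 0.9], [-0.036, 0.38, 0, 0, 0, 0, 0.9], [-0.036, 0.46, 0, 0, 0, 0, 0.9], [-0.036, 0.54, 0, 0, 0, 0, 0.9], [-0.036, 0.62, 0, 0, 0, 0, 0.9], [-0.036, 0.7, 0, 0, 0, 0, 0.9], [-0.036, 0.759, 0, 0, 0, 0, 0.9]]])

```text
clock: 14.65
eef_pos: [488.4, 119.9, 254.1]
eef_rot: [-3.14, 0.0, 1.539]
wrist_force: [0.4, -0.0, -1.7]
finger_gap: 27.6
finger_force: 30.0
```

>>> servo_tool(motion=[[[0, 0, -0.06, 0, 0, 0, 0.9], [0, 0, -0.1, 0, 0, 0, 0.9], [0, 0, -0.1, 0, 0, 0, 0.9], [0, 0, -0.1, 0, 0, 0, 0.9]]])

```text
clock: 15.05
eef_pos: [489.1, 117.7, 205.5]
eef_rot: [-3.141, 0.0, 1.538]
wrist_force: [0.3, -0.1, -1.1]
finger_gap: 27.4
finger_force: 30.0
```

```bash
python3 - <<'E'
from h import *
s=manip.read_state();print(s["eef_pos"],s["eef_rot"],s["wrist_force"],s["joints"].round(3))
c=manip.camera("wrist");P=wcloud(c)
x0,y0=s["eef_pos"][:2]
X,Y,Z=P[...,0],P[...,1],P[...,2]
for lo,hi in((225,250),(150,225),(125,225),(85,100)):
    q=P[(abs(X-x0)<30)&(abs(Y-y0)<32)&(Z>lo)&(Z<hi)];print(lo,len(q),np.percentile(q,[2,50,98],axis=0).round(1).tolist() if len(q) else"")
hsv=cv2.cvtColor(c["frame"],cv2.COLOR_RGB2HSV);H,S,V=[hsv[...,i] for i in range(3)]
red=((H<6)|(H>174))&(S>150)&(V>80)&(abs(X-490)<45)&(abs(Y-120)<40)&(abs(Z-90)<8);print("red",red.sum(),np.median(P[red],0) if red.any() else"")
b=manip.camera("scene");f=cv2.resize(b["frame"][110:210,190:310],None,fx=6,fy=6,interpolation=cv2.INTER_CUBIC)
w=cv2.resize(c["frame"],None,fx=1,fy=1)[60:320,130:390];w=cv2.resize(w,(0,0),fx=1.15,fy=1.15)
out=np.zeros((600,800,3),np.uint8);f=cv2.resize(f,(480,400));out[:400,:480]=f;out[:w.shape[0],490:490+w.shape[1]]=w[:,:310];save("p1.png",out)
E
```

```text
[489.11480753 117.71889506 205.52206912] [-3.14114119e+00  1.91428979e-04  1.53769989e+00] [ 0.25074517 -0.08609637 -1.12300817] [ 0.163  0.196  1.651 -0.     1.296  0.197]
225 3383 [[465.6, 109.1, 226.0], [489.3, 126.6, 245.8], [513.1, 132.4, 249.6]]
150 1942 [[467.0, 119.9, 182.0], [489.8, 129.1, 201.7], [512.2, 137.0, 224.2]]
125 1942 [[467.0, 119.9, 182.0], [489.8, 129.1, 201.7], [512.2, 137.0, 224.2]]
85 990 [[471.7, 106.7, 87.2], [489.2, 123.4, 90.8], [506.9, 137.2, 92.4]]
red 137 [489.28891071 119.50001014  91.2935436 ]
```

View pics/p1.png

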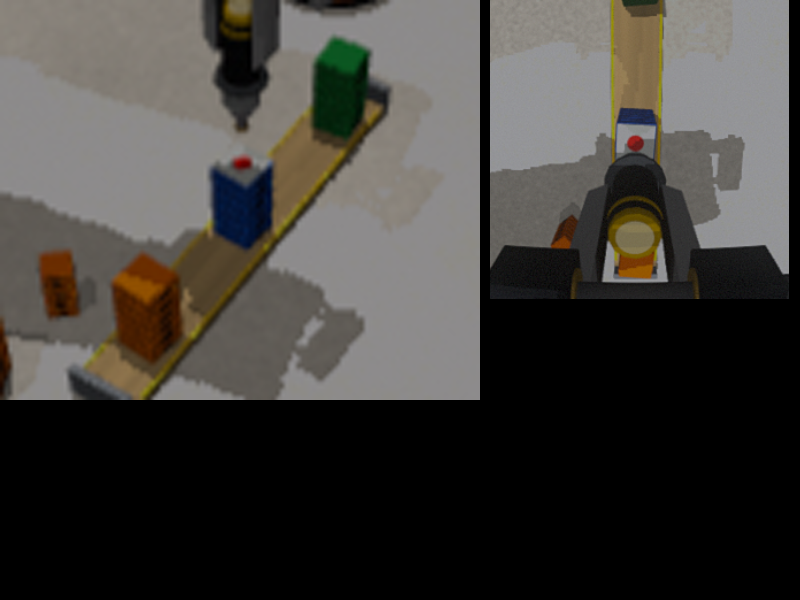

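The scene crop shows the tip hanging directly above the red spot (crop pixel (242,128) over (242,163)), upright. Lowering.

>>> servo_tool(motion=[[[0, 0.002, -0.03, 0, 0, 0, 0.9], [0, 0.002, -0.06, 0, 0, 0, 0.9], [0, 0.002, -0.072, 0, 0, 0, 0.9], [0, 0.002, -0.072, 0, 0, 0, 0.9], [0, 0.002, -0.072, 0, 0, 0, 0.9], [0, 0.002, -0.072, 0, 0, 0, 0.9]]])

```text
clock: 15.75
eef_pos: [489.7, 118.9, 170.8]
eef_rot: [3.139, -0.0, 1.538]
wrist_force: [-0.6, 0.4, -1.7]
finger_gap: 27.6
finger_force: 30.0
```

>>> servo_tool(motion=[[[0, 0, -0.004, 0, 0, 0, 0.9], [0, 0, -0.008, 0, 0, 0, 0.9], [0, 0, -0.01, 0, 0, 0, 0.9], [0, 0, -0.01, 0, 0, 0, 0.9], [0, 0, -0.01, 0, 0, 0, 0.9]]])

```text
clock: 16.25
eef_pos: [489.4, 118.9, 165.1]
eef_rot: [3.14, -0.0, 1.538]
wrist_force: [-0.6, -0.0, 0.0]
finger_gap: 27.5
finger_force: 30.0
```

>>> servo_tool(motion=[[[0, 0, -0.002, 0, 0, 0, 0.9], [0, 0, -0.005, 0, 0, 0, 0.9], [0, 0, -0.005, 0, 0, 0, 0.9], [0, 0, -0.005, 0, 0, 0, 0.9], [0, 0, -0.005, 0, 0, 0, 0.9]]])

```text
clock: 16.75
eef_pos: [489.4, 118.9, 162.5]
eef_rot: [3.14, -0.0, 1.538]
wrist_force: [1.3, -0.7, 0.9]
finger_gap: 27.6
finger_force: 30.0
```

>>> servo_tool(motion=[[[0, 0, -0.002, 0, 0, 0, 0.9], [0, 0, -0.005, 0, 0, 0, 0.9], [0, 0, -0.005, 0, 0, 0, 0.9], [0, 0, -0.005, 0, 0, 0, 0.9], [0, 0, -0.005, 0, 0, 0, 0.9], [0, 0, -0.005, 0, 0, 0, 0.9], [0, 0, -0.005, 0, 0, 0, 0.9], [0, 0, -0.005, 0, 0, 0, 0.9]]])

```text
clock: 17.55
eef_pos: [489.4, 118.9, 160.0]
eef_rot: [3.14, -0.0, 1.538]
wrist_force: [1.1, 0.1, 1.4]
finger_gap: 27.5
finger_force: 30.0
```

```bash
python3 - <<'E'
from h import *
f=[]
for i in range(8):
    c=manip.camera("wrist");s=manip.read_state();f.append(s["wrist_force"])
print(np.mean(f,0),s["eef_pos"],s["eef_rot"],s["finger_force"])
P=wcloud(c);X,Y,Z=P[...,0],P[...,1],P[...,2]
q=P[(abs(X-489)<30)&(abs(Y-119)<32)&(Z>82)&(Z<98)];print(np.percentile(q,[2,50,98],axis=0).round(1))
hsv=cv2.cvtColor(c["frame"],cv2.COLOR_RGB2HSV);H,S,V=[hsv[...,i] for i in range(3)]
yel=(H>18)&(H<35)&(S>100)&(abs(X-489)<20)&(abs(Y-119)<20)&(Z>194);print("cap",yel.sum(),np.percentile(P[yel],[2,50,98],axis=0).round(1) if yel.any() else"")
b=manip.camera("scene");save("p2.png",cv2.resize(b["frame"][110:210,190:310],(600,500),interpolation=cv2.INTER_CUBIC))
E
```

```text
[ 0.80098715 -0.00536406  1.68734039] [489.34727664 118.87093059 159.93054514] [ 3.14044592e+00 -1.28705118e-04  1.53792132e+00] 29.997452795505524
[[472.3 120.1  83.1]
 [489.3 131.2  90.5]
 [507.6 137.9  92.2]]
cap 2050 [[470.7 109.4 196.6]
 [490.1 132.1 222.2]
 [508.1 138.8 287.3]]
```

View pics/p2.png

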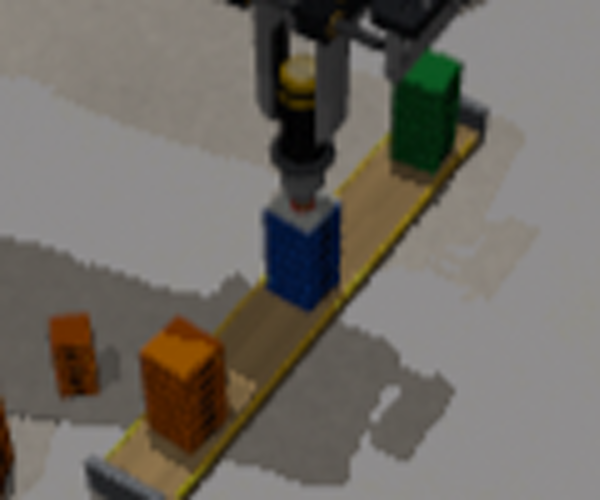

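The gauge is upright with its tip on the red spot (about (303,205)). Net push is about 3.2 N, which is halfway. Both neighbours are standing, so I'm handing in.

```bash
python3 -c "
from cell import manip
print(manip.sign_off())"
```

```text
the job is handed in; nothing more can be done
None
```

The blue tower is upright between its neighbours, and the gripped gauge is pressed on the red spot at about 3 N, roughly halfway by my estimate; I've handed the job in, but no verdict came back.

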